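# Take the counted batch off the parts counter

### The arm

A 6-joint arm with a two-finger parallel gripper is mounted at the origin on a cart in front of the work surface, level with it; the furniture and walls round the work are solid. World frame = base frame: x ahead of the robot, y to its left, z up, the work surface at z = 0. Lengths are in mm, angles in rad, forces in N, time in s.
With the tool pointing down it reaches from about 400 to 925 mm from the base axis. Payload 12.5 kg.
Tool frame: the origin (TCP) lies on the mounting face of the last link; the fingertips stand 190 mm ahead of it and the grasp point (between the pads) lies 171 mm ahead of it; z points along the fingers, y is the line along which they close (so a half turn about z gives the same grasp; the last joint's range is limited). The gripper opens to 95 mm and grips with 3 to 60 N. Pads are 20 mm wide; open, the fingers measure 119 mm over their backs; the gripper's body (75 mm by 180 mm) begins 59 mm behind the grasp point.
Start: joints at [-1.374, 0.491, 1.559, -0, 1.092, -0.106], TCP at [186.391, -596.56, 404.761] pointing down, gripper open.
Joint ranges: [-3.1, 3.1], [-0.84, 2.19], [0.05, 2.79], [-1.13, 4.28], [0.06, 2.93], [-2.69, 2.69]. Speed limits (rad/s): [2.22, 2.22, 2.79, 3.14, 3.14, 3.14].

### API

Orientations are given as [roll, pitch, yaw] about the fixed x, y, z axes, in that order (R = Rz(yaw) Ry(pitch) Rx(roll)).
In Python, from cell import * gives the robot as it stands.
- The arm moves only by the tool arm_command, never from a script. Its argument "rows" is a list that holds one entry, the list of rows, each a list of 7 numbers: the shift along the tool's x, y, z normalised to -1 to 1, where 1 is 0.15 m, then the turn, a rotation vector about the tool's x, y, z normalised to -1 to 1, where 1 is 360 degrees, then the opening, from -1 (shut) to 1 (fully open). A call has 1 to 10 rows; each row is the pose to reach, as a shift and turn from the pose commanded when the call began, along the tool's axes at that moment, turning the shorter way round; what a row does not reach only later rows make up. A row lasts 1/12 s, in which the tool goes at most 41.7 mm and 7.16 degrees, less where a joint would pass 70% of its speed; a pose out of reach is approached as far as the arm can. A call with a number of a shift or a turn outside -1 to 1 is refused whole. A call with a gripper value outside its range is refused whole. The fingers move at their own pace and stop on an object; the grip force is fixed at half the most. Time passes only in rows, so rows that repeat a pose let the fingers close. It gives the time, the measured TCP pose, the force, the opening and the grip force at its end, in the units of the state.
- state(): the state, without advancing time (a new reading comes with each control period).
- read_camera(name): name is "scene" or "side" or "wrist"; returns (picture, depth): 480x640x3 uint8, red, green, blue; 480x640 float32, mm along the optical axis (not along the pixel's ray), 0 where there is no reading.
- get_calibration(name): a dict with "camera_matrix" (3x3 intrinsics, pixels), "position" and "orientation" of the camera in the world; the wrist camera has in their place "hand_eye" (4x4, takes a point from camera to tool coordinates, whose origin is the TCP and whose axes are the flange's). Camera axes: x right, y up, looking along -z (the intrinsics and any distortion apply to the point x, -y, -z); pixel columns grow to the right and rows downward; lengths in mm; the calibration is good to about 2 mm. A picture is of the moment at which its call begins: read the wrist's pose just before it. get_calibration takes no time and is no camera call.
- job_done(): hands the job in; it is judged then, once.
The state is a dict: "t": time; "joints": joint angles; "qvel": joint speeds; "tau": joint torques, N m; "eef_pos": TCP position; "tcp_rot": TCP orientation; "ft_force": force on the tool from outside, world axes, zero at the start; "moment": the same for the moment, N m; "opening": opening from 0.0 (shut) to 1.0 (fully open); "grip_force": force on a finger pad.
Only numpy, scipy, OpenCV 4.12 (cv2) and the standard library are available. Lean on these libraries where they do the work, as an engineer would, in place of code of your own. Each camera call takes 0.05 s, during which the arm holds its last target. There are 200 camera calls.

### The job

The parts counter has finished a batch. Pull its tray out until it locks, then lift the pail out of its stand, keeping it upright, and set it down gently with its whole foot on the rubber mat in front of the bag sealer. Then press the tray's release and slide the empty tray fully home. Leave the bottle, the pale tape roll and the small cardboard box where they are.

Things in the scene. Friction and masses are not known exactly. Their poses are not given: they have to be found in the camera images.
- counter: grey parts counter, fixed on the table: base 260 x 200 mm, a tray on slide rails, at the back a column with an overhanging head (front face at x = -10 mm, 232 to 292 mm up; spout below it, from x = -8 mm, down to 218 mm) and a steel hopper. Origin on the table; x points from the tray's front to the counter's back, y to the left as seen from the front, z up. The tray comes out along -x.
- tray (a joint): how far the tray is out, m: 0 home (as at the start), 0.120 outer stop. At about 0.114 a spring catch snaps in by itself (under 10 N takes the tray over it); the tray then cannot go back below about 0.113 until the release is pressed. About 1.5 N of friction: it stays where it is left.
- tray_handle (a point): middle of the tray's bow handle: level steel bar 10 mm thick, 76 mm long along the counter's y, 86 mm above the table. It stands 40 mm (clear gap) in front of the tray's grey front panel (184 mm wide, 71 to 109 mm above the table), so closed fingers fit down behind it to hook it, or it can be pinched. Moves with the tray; axes as the counter's.
- release (a joint): how far the release pad is pressed down, m: 0 up, 0.010 fully down. Spring: about 2 N at first, 6 N fully down. The catch is free from about 0.006 down; keep the pad down for the first 30 mm of the way home, after that it need not be pressed.
- release_pad (a point): middle of the top of the release, a black thumb pad 34 mm (counter x) by 40 mm (y) before the left end of the tray's front panel, 93 mm above the table when up. The panel's face is 20 mm behind this point (counter +x) and rises 16 mm above it, so closed fingers that press the pad down can push the panel home in the same move. Moves with tray and pad; axes as the counter's.
- tray_stand (a point): middle of the floor of the stand on the tray: a black round collar (112 mm outside, 104 mm inside, wall 10 mm above this floor) in which the pail stands; 165 mm behind the handle bar, 79 mm above the table. Moves with the tray; axes as the counter's.
- pail: open steel pail, 88 mm wide at the foot, 98 mm at the rim, rim 79 mm above the foot, about 0.35 kg, some brass bushings in the bottom, a rigid bail handle over it. Origin at the centre of the underside, z up. Stands in the collar at the start, its handle turned up to 0.6 rad from the counter's y axis.
- pail_grip (a point): middle of the pail's handle, a level black grip sleeve 17 mm thick and 62 mm long along the pail's y axis, 130 mm above the underside, on the pail's axis; 50 mm of free height below it down to the rim. Take it across the sleeve. While the tray is home the head stands over it.
- mat: black ribbed rubber mat, 180 x 180 mm, 4 mm thick, fixed on the table in front of the blue bag sealer. Origin at the centre of its underside, x and y along its sides. The pail's foot (88 mm) must stand wholly on it.
- bottle_1: small brown dropper bottle, 34 mm wide, 102 mm high, upright between the mat and the tray's way: leave it standing. Origin under its foot.
- tape_2: roll of pale tape, 98 mm across, 25 mm high, left of the mat: leave it. Origin under it.
- small_box_2: brown cardboard box, 105 x 68 x 40 mm, between the sealer and the counter's back: leave it. Origin under its centre.

How it is judged:
By the outcome, as a careful person would: the job done as asked, in the order asked, and still so for the second after the job is handed in, with the robot touching nothing.
It also fails if it takes over 64 s, if anything falls off the work surface, if the arm or the gripper's body presses on something with over 40 N, if the wrist force passes 120 N, or if a joint passes its speed limit or range.

## Working session

There is one attempt and no reset: what is moved stays moved. The work goes in short steps, Python scripts to look and compute and a tool call to move; the robot and the scene stay as the last step left them, time stands still between calls to the robot, and variables do not carry over. Pictures are saved under pics/ and viewed, at most 12 in all, crops included, and the job is handed in when it is done.

Besides the shell and the picture viewer there is one more tool, called after ">>>" by a JSON object that holds its "api" and its "payload", one argument or row to a line. arm_command: Moves the arm, as the interface text tells. Its arguments: {"type":"object","properties":{"rows":{"type":"array","items":{"type":"array","items":{"type":"array","items":{"type":"number","minimum":-1,"maximum":1}}}}},"required":["rows"]}

```bash
mkdir -p pics; ls
cat > h.py <<'E'
import numpy as np, cv2
from scipy.spatial.transform import Rotation as R
from cell import *
def campose(name):
    c=get_calibration(name)
    K=np.array(c["camera_matrix"])
    if name=="wrist":
        s=state(); T=np.eye(4); T[:3,:3]=R.from_euler('xyz',s["tcp_rot"]).as_matrix(); T[:3,3]=s["eef_pos"]
        T=T@np.array(c["hand_eye"])
    else:
        T=np.eye(4); T[:3,3]=c["position"]; o=np.array(c["orientation"])
        T[:3,:3]=o if o.shape==(3,3) else R.from_euler('xyz',o).as_matrix()
    return K,T
def grab(name,tag):
    K,T=campose(name); p,d=read_camera(name)
    np.savez(f"pics/{tag}.npz",p=p,d=d,K=K,T=T); cv2.imwrite(f"pics/{tag}.png",p[:,:,::-1])
    return p,d,K,T
def load(tag):
    z=np.load(f"pics/{tag}.npz"); return z["p"],z["d"],z["K"],z["T"]
def cloud(d,K,T):
    v,u=np.mgrid[:480,:640]; x=(u-K[0,2])/K[0,0]*d; y=(v-K[1,2])/K[1,1]*d
    P=np.stack([x,-y,-d],-1)@T[:3,:3].T+T[:3,3]; P[d==0]=np.nan; return P
def onplane(u,v,z,K,T):
    r=np.array([(u-K[0,2])/K[0,0],-(v-K[1,2])/K[1,1],-1])@T[:3,:3].T
    return T[:3,3]+r*(z-T[2,3])/r[2]
E
python3 - <<'E'
from h import *
print(state())
for n in("scene","side"):
    print({k:v for k,v in get_calibration(n).items()}); grab(n,n+"0")
print(get_calibration("wrist"))
E
```

```text
pics
{'t': 0.0, 'joints': array([-1.37357746e+00,  4.91594029e-01,  1.55946198e+00, -4.45307128e-05,
        1.09167753e+00, -1.05584586e-01]), 'qvel': array([-2.34416838e-04, -1.14578936e-03, -2.53595230e-04, -8.43892084e-04,
       -1.10107159e-03, -6.51935983e-06]), 'tau': array([-8.60015080e-04, -6.12648368e+01, -2.58179516e+01,  6.91810017e-02,
        4.81974764e-02, -1.21988423e-04]), 'eef_pos': array([ 186.39551584, -596.52860202,  404.13589078]), 'tcp_rot': array([-3.14045396e+00, -8.09625965e-05,  3.02823960e-01]), 'ft_force': array([ 0.02310532, -0.81964286, -0.48491675]), 'moment': array([ 0.00035115,  0.02804059, -0.04619765]), 'grip_force': 0.0, 'opening': 0.9988460047540219}
{'camera_matrix': array([[480.36248052,   0.        , 323.77297098],
       [  0.        , 480.36248052, 247.44257003],
       [  0.        ,   0.        ,   1.        ]]), 'position': array([-391.72982771, -714.19641607, 1157.7124604 ]), 'orientation': array([ 0.85632089,  0.01810976, -0.99267578])}
{'camera_matrix': array([[441.34632223,   0.        , 321.43621146],
       [  0.        , 441.34632223, 237.70301569],
       [  0.        ,   0.        ,   1.        ]]), 'position': array([1152.89562801,  519.79777002,  951.98637707]), 'orientation': array([ 0.78557969, -0.0204816 ,  2.36107505])}
{'camera_matrix': array([[343.14905083,   0.        , 325.84304693],
       [  0.        , 343.14905083, 237.12444385],
       [  0.        ,   0.        ,   1.        ]]), 'hand_eye': array([[-1.54271782e-04,  9.69762461e-01,  2.44050701e-01,
         6.80552871e+01],
       [ 9.99999508e-01, -8.96348302e-05,  9.88303656e-04,
         6.44042216e-01],
       [ 9.80295229e-04,  2.44050733e-01, -9.69761970e-01,
         2.04111463e+01],
       [ 0.00000000e+00,  0.00000000e+00,  0.00000000e+00,
         1.00000000e+00]])}
```

View pics/scene0.png

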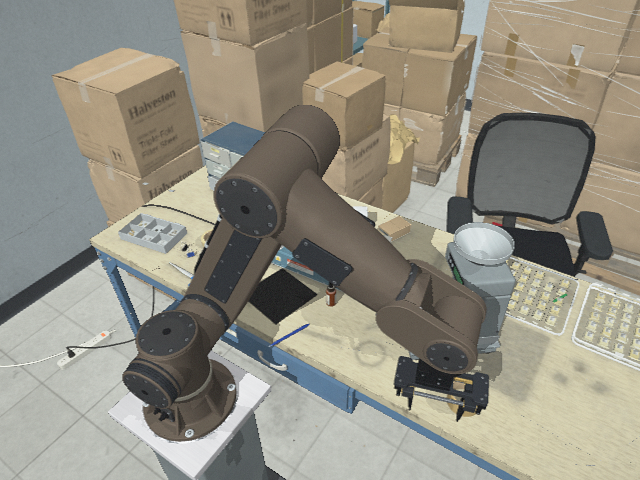

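View pics/side0.png

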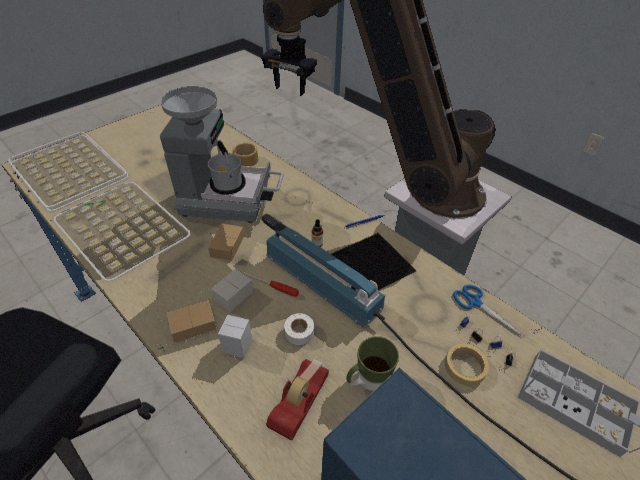

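The scene view shows the mat at about (282,295) and the bottle at (332,295). The arm hides most of the counter there. The side view shows the tray handle near (275,182), the pail at (226,170), the bottle at (317,232) and the mat at (375,262).

Run:
```python
from h import *
p,d,K,T=load("side0"); P=cloud(d,K,T)
for n,(u,v) in dict(mat=(375,262),bottle_foot=(317,243),bcap=(317,222),handle=(277,184),padish=(215,195),boxtop=(228,232),hop=(190,97),panel=(258,200),table=(300,195)).items():
    print(n,np.round(P[v,u]),d[v,u])
c=p[80:250,150:340]; cv2.imwrite("pics/c1.png",cv2.resize(c[:,:,::-1],None,fx=4,fy=3.5,interpolation=cv2.INTER_CUBIC))
# mat
m=(p.max(2)<45)&(abs(P[...,2]-4)<8); m=cv2.morphologyEx(m.astype('u1'),cv2.MORPH_OPEN,np.ones((5,5)))
n,l,s,ce=cv2.connectedComponentsWithStats(m)
for i in range(1,n):
    if s[i,4]>400:
        q=P[l==i]; print(s[i],ce[i],cv2.minAreaRect(q[:,:2].astype('f4')))
```

```text
mat [427.  35.   1.] 1279.325
bottle_foot [ 510. -121.   23.] 1299.0205
bcap [ 501. -132.   94.] 1258.886
handle [ 464. -349.   87.] 1389.0052
padish [ 635. -440.   84.] 1349.466
boxtop [ 680. -321.   40.] 1298.475
hop [ 578. -581.  332.] 1271.886
panel [ 563. -320.   96.] 1317.4711
table [ 375. -341.   -4.] 1494.8672
[ 334  235   78   53 2255] [374.96230599 260.21507761] ((430.9593200683594, 29.993324279785156), (183.2142333984375, 173.50889587402344), 77.89376831054688)
```

View pics/c1.png

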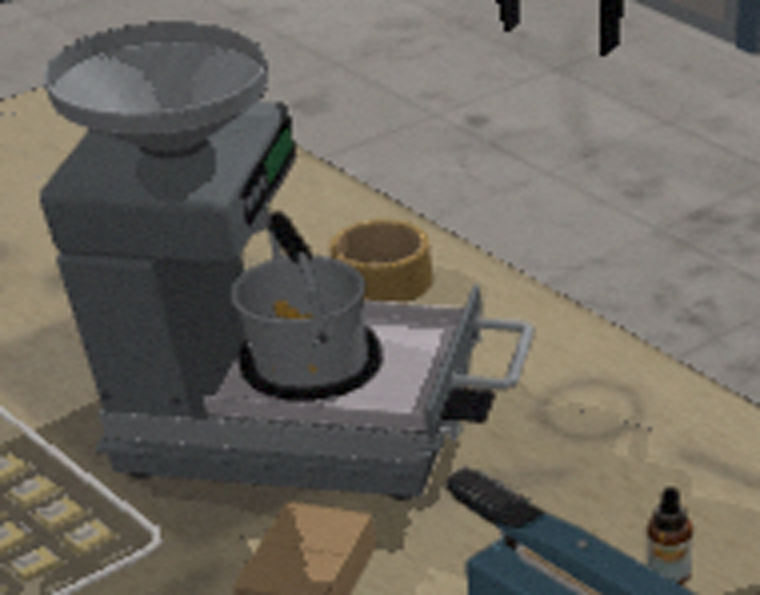

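The crop shows the tray handle bar at side pixel (281,182) and the black release pad at (267,195), in front of the panel's left end. The pail stands in the collar with its grip sleeve near (222,147).

Run:
```python
from h import *
p,d,K,T=load("side0"); P=cloud(d,K,T); 
v,u=np.mgrid[:480,:640]
B=(u>262)&(u<290)&(v>165)&(v<200)&(P[...,2]>75)
q=P[B]; q=q[np.argsort(q[:,1])]; print(len(q)); print(np.round(q[::4]),)
# panel top: z in 103..112
B=(u>235)&(u<275)&(v>150)&(v<215)&(abs(P[...,2]-108)<5)
q=P[B]; print(len(q)); print(np.round(q[::3]))
# mat edge length check + pail rim + sleeve
B=(u>205)&(u<250)&(v>135)&(v<195)
q=P[B]; print(np.nanpercentile(q[:,2],[50,90,99]))
dark=(p.max(2)<60)&(u>212)&(u<232)&(v>135)&(v<160); print(np.round(P[dark]))
```

```text
327
[[ 442. -446.   78.]
 [ 442. -441.   81.]
 [ 420. -437.   75.]
 [ 425. -432.   77.]
 [ 438. -422.  104.]
 [ 441. -420.   95.]
 [ 445. -417.   79.]
 [ 442. -415.   86.]
 [ 448. -413.   78.]
 [ 440. -412.   91.]
 [ 446. -411.   82.]
 [ 439. -409.   84.]
 [ 463. -408.  109.]
 [ 456. -407.   94.]
 [ 438. -405.   86.]
 [ 438. -404.   90.]
 [ 427. -403.   85.]
 [ 462. -402.   75.]
 [ 466. -399.  103.]
 [ 468. -399.   92.]
 [ 419. -397.   76.]
 [ 428. -395.   94.]
 [ 426. -394.   85.]
 [ 422. -393.   92.]
 [ 476. -392.  108.]
 [ 417. -389.   88.]
 [ 477. -388.   83.]
 [ 482. -387.   83.]
 [ 488. -386.  110.]
 [ 485. -384.   78.]
 [ 488. -382.  100.]
 [ 420. -381.   90.]
 [ 493. -379.   89.]
 [ 415. -377.   89.]
 [ 416. -376.   86.]
 [ 500. -372.  105.]
 [ 502. -371.   95.]
 [ 432. -368.   87.]
 [ 504. -365.   91.]
 [ 440. -363.   90.]
 [ 508. -360.   88.]
 [ 506. -358.   84.]
 [ 440. -357.   89.]
 [ 512. -355.   89.]
 [ 455. -355.   91.]
 [ 501. -353.   93.]
 [ 504. -351.   83.]
 [ 460. -349.   88.]
 [ 457. -348.   87.]
 [ 495. -347.   85.]
 [ 496. -346.   90.]
 [ 517. -344.   91.]
 [ 4
[... 2745 characters left out ...]
 216.]
 [ 570. -459.  215.]
 [ 568. -457.  215.]
 [ 567. -454.  215.]
 [ 574. -471.  207.]
 [ 578. -458.  215.]
 [ 577. -455.  216.]
 [ 576. -450.  218.]
 [ 573. -450.  217.]
 [ 567. -455.  212.]
 [ 418. -739.    1.]
 [ 579. -457.  212.]
 [ 577. -455.  212.]
 [ 578. -448.  217.]
 [ 576. -445.  217.]
 [ 572. -447.  214.]
 [ 571. -443.  216.]
 [ 581. -454.  211.]
 [ 580. -450.  213.]
 [ 580. -445.  216.]
 [ 578. -443.  216.]
 [ 574. -444.  213.]
 [ 570. -445.  211.]
 [ 582. -448.  211.]
 [ 578. -450.  208.]
 [ 578. -444.  212.]
 [ 573. -440.  211.]
 [ 567. -445.  206.]
 [ 581. -451.  206.]
 [ 580. -448.  207.]
 [ 577. -447.  206.]
 [ 570. -441.  206.]
 [ 581. -446.  205.]
 [ 577. -447.  203.]]
```

>>> {"api": "arm_command", "payload": {
  "rows": [
    [[0.5,-0.25,0,0,0,0,1],[1,-0.5,0,0,0,0,1],[1,-0.5,0,0,0,0,1],[1,-0.5,0,0,0,0,1],[1,-0.5,0,0,0,0,1]]
  ]
}}

```text
t: 0.52
eef_pos: [310.8, -476.1, 404.7]
tcp_rot: [-3.14, -0.001, 0.307]
ft_force: [0.7, 0.4, 0.4]
opening: 0.996
grip_force: 0.0
```

>>> {"api": "arm_command", "payload": {
  "rows": [
    [[0.5,-0.25,0,0,0,-0.03,1],[1,-0.5,0,0,0,-0.062,1],[1,-0.5,0,0,0,-0.062,1],[1,-0.5,0,0,0,-0.062,0],[1,-0.5,0,0,0,-0.062,0],[1,-0.5,0,0,0,-0.062,0]]
  ]
}}

```text
t: 1.02
eef_pos: [429.2, -362.6, 404.5]
tcp_rot: [-3.141, 0.0, 0.696]
ft_force: [-0.0, -0.1, -0.5]
opening: 0.849
grip_force: 0.0
```

```bash
cat >> h.py <<'E'
def go(pos,yaw=None):
    "normalised shift, turn from the present pose to a tool-down pose at pos, yaw"
    s=state(); M=R.from_euler('xyz',s["tcp_rot"])
    sh=M.inv().apply(np.array(pos)-s["eef_pos"])/150
    y=s["tcp_rot"][2] if yaw is None else yaw
    tu=(M.inv()*R.from_euler('xyz',[np.pi,0,y])).as_rotvec()/(2*np.pi)
    print("shift",np.round(sh,3),"turn",np.round(tu,4))
def st():
    s=state(); print("t %.2f"%s["t"],np.round(s["eef_pos"],1),np.round(s["tcp_rot"],3),"F",np.round(s["ft_force"],1),"op %.3f g %.1f"%(s["opening"],s["grip_force"]))
E
python3 - <<'E'
from h import *
st(); grab("wrist","w1"); print(state()["opening"])
E
```

```text
t 1.02 [ 429.2 -362.6  404.5] [-3.141  0.     0.696] F [-0.  -0.1 -0.5] op 0.849 g 0.0
0.8037146307281974
```

View pics/w1.png

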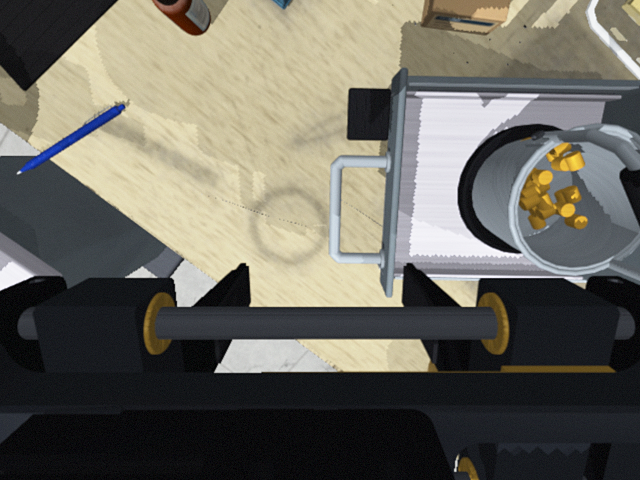

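The wrist view shows the handle bar as a near-vertical line at u≈336, v 158–262. The release pad covers (348–390, 88–140), the panel top edge is at u≈392–400, and the pail rim centre is near (580,200). The bottle foot is near (190,10).

Run:
```python
from h import *
p,d,K,T=load("w1"); P=cloud(d,K,T); hsv=cv2.cvtColor(p,cv2.COLOR_RGB2HSV)
S=hsv[...,1]
# handle bar: low saturation vs wood
m=(S<45)&(P[...,2]>75)&(P[...,2]<97); b=np.zeros_like(m); b[170:254,322:352]=1; m&=b
pts=[]
for v in range(172,252,4):
    u=np.where(m[v])[0]
    if len(u)>3: pts.append(onplane(u.mean(),v,86+2,K,T)[:2])
pts=np.array(pts); vx,vy,x0,y0=cv2.fitLine(pts.astype('f4'),cv2.DIST_HUBER,0,.01,.01).ravel()
print("bar z",np.nanmedian(P[...,2][m]),"dir",np.degrees(np.arctan2(vy,vx)),"ends",pts[[0,-1]])
for v in(150,158,166,250,258,266): print(v,np.where((S[v,320:360]<45)&(P[v,320:360,2]>70))[0]+320)
m=(p.max(2)<60); b=np.zeros_like(m); b[80:148,340:394]=1; m&=b
r=cv2.minAreaRect(np.argwhere(m)[:,::-1].astype('f4')); print(r,"z",np.nanmedian(P[...,2][m]))
c=np.array([onplane(*q,93,K,T)[:2] for q in cv2.boxPoints(r)]); print("pad",c.mean(0),np.linalg.norm(np.diff(c,axis=0),axis=1))
d1=c[1]-c[0]; print(np.degrees(np.arctan2(d1[1],d1[0])))
# bar ends
for v in(153,268): print(v,onplane(336,v,86,K,T))
# panel front face via depth z in 72..108 
q=P[:,:,:]; mm=(q[...,2]>100)&(q[...,2]<112); b=np.zeros_like(mm); b[70:295,380:412]=1; mm&=b
f=cv2.fitLine(q[mm][:,:2].astype('f4'),cv2.DIST_HUBER,0,.01,.01).ravel(); print("panel",mm.sum(),np.degrees(np.arctan2(f[1],f[0])),f, q[mm][:,:2].min(0),q[mm][:,:2].max(0))
```

```text
bar z 89.79774235534057 dir 38.84448 ends [[ 473.28149714 -336.64938401]
 [ 420.92281613 -378.61143063]]
150 []
158 [336 337 338 339 340 341 342 343 344 345 346 347 348 349 350 351 352 353
 354 355 356 357 358 359]
166 [330 331 332 333 334 335 336 337 338 339 340 341 342 343 344 345 346 347
 348 349 350 351 352 353 354 355 356 357 358 359]
250 [328 329 330 331 332 333 334 335 336 337 338 339]
258 [332 334 335 336 337 338 339 340 341 342 343 344 345 346 347 348 349 350
 351 352 353 354 355 356 357 358 359]
266 []
((370.0498962402344, 109.45320892333984), (44.364017486572266, 60.35569763183594), 1.847610354423523) z 92.68001862028149
pad [ 528.36444563 -326.06631888] [45.4828751  34.80588213 45.55792032]
38.78469583630292
153 [ 485.53927838 -326.8956605    86.        ]
268 [ 407.42132441 -393.05564057   86.        ]
panel 2032 38.835297 [   0.77895176    0.62708384  498.34152    -376.783     ] [ 421.07113733 -439.64291536] [ 563.94480534 -323.59606053]
```

Run:
```python
from h import *
st(); go([447,-358,257],0.678)
```

```text
t 1.07 [ 428.3 -363.6  404.5] [-3.141  0.     0.694] F [0.7 0.7 0. ] op 0.804 g 0.0
shift [0.12  0.051 0.984] turn [-0.      0.      0.0025]
```

>>> {"api": "arm_command", "payload": {
  "rows": [
    [[0.12,0.05,0,0,0,0.0025,0],[0.12,0.05,0.1,0,0,0.0025,0],[0.12,0.05,0.2,0,0,0.0025,0],[0.12,0.05,0.35,0,0,0.0025,0],[0.12,0.05,0.5,0,0,0.0025,0],[0.12,0.05,0.65,0,0,0.0025,0],[0.12,0.05,0.8,0,0,0.0025,0],[0.12,0.05,0.92,0,0,0.0025,0],[0.12,0.05,0.98,0,0,0.0025,0],[0.12,0.05,0.98,0,0,0.0025,0]]
  ]
}}

```text
t: 1.9
eef_pos: [445.6, -359.2, 256.0]
tcp_rot: [-3.138, 0.0, 0.675]
ft_force: [-0.5, 0.6, -0.1]
opening: 0.5
grip_force: 0.0
```

>>> {"api": "arm_command", "payload": {
  "rows": [
    [[0,0,0,0,0,0,-1],[0,0,0,0,0,0,-1],[0,0,0,0,0,0,-1],[0,0,0,0,0,0,-1],[0,0,0,0,0,0,-1],[0,0,0,0,0,0,-1]]
  ]
}}

```text
t: 2.4
eef_pos: [446.7, -358.2, 258.2]
tcp_rot: [3.141, -0.0, 0.677]
ft_force: [0.0, 0.3, -0.2]
opening: 0.135
grip_force: 0.0
```

>>> {"api": "arm_command", "payload": {
  "rows": [
    [[0,0,0,0,0,0,-1],[0,0,0,0,0,0,-1],[0,-0.06,0,0,0,0,-1],[0,-0.16,0,0,0,0,-1],[0,-0.28,0,0,0,0,-1],[0,-0.4,0,0,0,0,-1],[0,-0.5,0,0,0,0,-1],[0,-0.6,0,0,0,0,-1],[0,-0.68,0,0,0,0,-1],[0,-0.72,0,0,0,0,-1]]
  ]
}}

```text
t: 3.23
eef_pos: [380.3, -275.7, 258.3]
tcp_rot: [3.128, -0.001, 0.677]
ft_force: [0.3, -2.2, -3.7]
opening: 0.095
grip_force: 30.0
```

>>> {"api": "arm_command", "payload": {
  "rows": [
    [[0,-0.02,0,0,0,0,-1],[0,-0.04,0,0,0,0,-1],[0,-0.06,0,0,0,0,-1],[0,-0.075,0,0,0,0,-1],[0,-0.075,0,0,0,0,-1],[0,-0.075,0,0,0,0,-1]]
  ]
}}

```text
t: 3.73
eef_pos: [371.6, -264.7, 258.2]
tcp_rot: [-3.142, 0.0, 0.677]
ft_force: [-1.1, 2.3, 10.7]
opening: 0.098
grip_force: 30.0
```

>>> {"api": "arm_command", "payload": {
  "rows": [
    [[0,0.02,0,0,0,0,-1],[0,0.04,0,0,0,0,-1],[0,0.06,0,0,0,0,-1],[0,0.07,0,0,0,0,-1]]
  ]
}}

```text
t: 4.07
eef_pos: [376.7, -271.0, 257.9]
tcp_rot: [-3.132, 0.001, 0.677]
ft_force: [-12.6, 20.6, 27.0]
opening: 0.096
grip_force: 30.0
```

>>> {"api": "arm_command", "payload": {
  "rows": [
    [[0,-0.03,0,0,0,0,-1],[0,-0.03,0,0,0,0,-0.3],[0,-0.03,0,0,0,0,0],[0,-0.03,0,0,0,0,0],[0,-0.03,0,0,0,0,0],[0,-0.03,-0.2,0,0,0,0],[0,-0.03,-0.5,0,0,0,0],[0,-0.03,-0.8,0,0,0,0],[0,-0.03,-1,0,0,0,0.5],[0,-0.03,-1,0,0,0,0.5]]
  ]
}}

```text
t: 4.9
eef_pos: [376.0, -270.1, 413.7]
tcp_rot: [3.132, -0.001, 0.677]
ft_force: [-0.2, 0.6, 0.3]
opening: 0.589
grip_force: 0.0
```

Run:
```python
from h import *
st(); grab("wrist","w2");
```

```text
t 4.90 [ 376.  -270.1  413.7] [ 3.132e+00 -1.000e-03  6.770e-01] F [-0.2  0.6  0.3] op 0.589 g 0.0
```

View pics/w2.png

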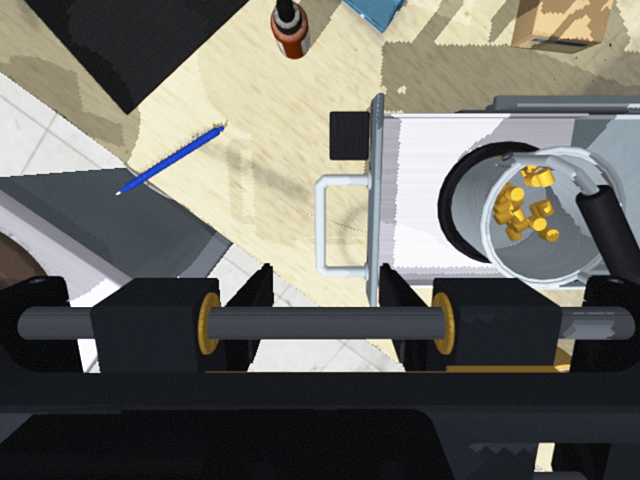

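The tray is out. The wrist view shows the pad at (350,135), the bar at u≈320 and v 178–275, and the pail near (555,215). The black sleeve runs from (590,195) and is cut by the right image edge, so I'm moving closer above the pail.

>>> {"api": "arm_command", "payload": {
  "rows": [
    [[-0.05,0.2,-0.1,0,0,0,0.5],[-0.15,0.45,-0.2,0,0,0,0.5],[-0.25,0.7,-0.2,0,0,0,0.5],[-0.33,0.9,-0.2,0,0,0,0.5],[-0.33,1,-0.2,0,0,0,0.5],[-0.33,1,-0.2,0,0,0,0.5],[-0.33,1,-0.2,0,0,0,0.5],[-0.33,1,-0.2,0,0,0,0.5]]
  ]
}}

```text
t: 5.62
eef_pos: [430.8, -417.1, 436.6]
tcp_rot: [-3.139, 0.0, 0.677]
ft_force: [-0.2, 0.4, 0.3]
opening: 0.748
grip_force: 0.0
```

Run:
```python
from h import *
st(); p,d,K,T=grab("wrist","w3"); P=cloud(d,K,T)
ex=np.array([.627,-.779]); ey=np.array([.779,.627])
v,u=np.mgrid[:480,:640]
m=(p.max(2)<70)&(abs(P[...,2]-210)<15)&(v<260)
m=cv2.morphologyEx(m.astype('u1'),cv2.MORPH_OPEN,np.ones((5,5)))
n,l,s,ce=cv2.connectedComponentsWithStats(m)
for i in range(1,n):
    if s[i,4]<200: continue
    r=cv2.minAreaRect(np.argwhere(l==i)[:,::-1].astype('f4'))
    c=np.array([onplane(*q,213,K,T)[:2] for q in cv2.boxPoints(r)])
    e=np.linalg.norm(np.diff(c,axis=0),axis=1); k=np.argmax(e[:2]); dd=c[k+1]-c[k]
    print(s[i],ce[i],"z",np.nanmax(P[...,2][l==i]),"ctr",c.mean(0),"sz",e,"ang",np.degrees(np.arctan2(dd[1],dd[0]))%180)
# rim by depth
rim=(abs(P[...,2]-158)<4)&(v<270); q=P[rim][:,:2].astype('f4'); print("rim n",len(q))
for _ in range(3):
    A=np.c_[2*q,np.ones(len(q))]; sol=np.linalg.lstsq(A,(q**2).sum(1),rcond=None)[0]; rr=np.sqrt(sol[2]+sol[:2]@sol[:2]); e=np.abs(np.linalg.norm(q-sol[:2],axis=1)-rr); q=q[e<6]
print("rim",sol[:2],rr,len(q))
# head: points z 232..292 beyond
h=(P[...,2]>225)&(P[...,2]<300)&(d>150); a=P[h][:,:2]@ex; print("head ex",h.sum(),np.percentile(a,[0,2,10,50]) if h.any() else 0)
```

```text
t 5.62 [ 430.8 -417.1  436.6] [-3.139  0.     0.677] F [-0.2  0.4  0.3] op 0.748 g 0.0
[ 312   93   77  104 3096] [349.61595607 144.71608527] z 218.63513381868262 ctr [ 494.44963879 -384.22898381] sz [16.35230311 61.68097038 17.39348468] ang 73.17701931837024
rim n 4337
rim [ 497.0435238  -387.98212162] 48.34975599983817 374
head ex 11540 [551.31984241 557.70367013 630.762176   732.96091797]
```

View pics/w3.png

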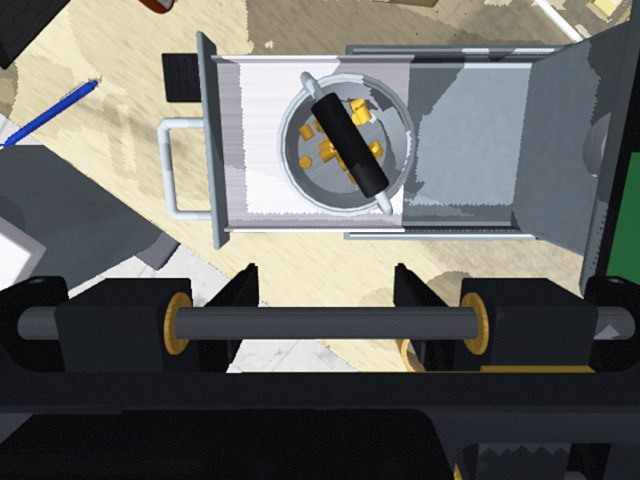

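The sleeve runs from (318,97) to (383,195) and its size matches the description (61.7 × 17 mm). The head face stays about 22 mm clear of the gripper body at the grasp.

Run:
```python
from h import *
st(); go([495,-385,380],1.278)
# bottle and mat from existing views
ps=load("scene0"); P=cloud(ps[1],ps[2],ps[3]); p=ps[0]
m=(p.max(2)<50)&(abs(P[...,2]-4)<10); m=cv2.morphologyEx(m.astype('u1'),cv2.MORPH_OPEN,np.ones((5,5)))
n,l,s,ce=cv2.connectedComponentsWithStats(m)
for i in range(1,n):
    if s[i,4]>400:
        c,_=max(((c,cv2.contourArea(c)) for c in cv2.findContours((l==i).astype('u1'),0,1)[0]),key=lambda a:a[1])
        q=np.array([onplane(*x,4,ps[2],ps[3])[:2] for x in c[:,0]],'f4'); print(s[i],cv2.minAreaRect(q),"\n",np.round(cv2.boxPoints(cv2.minAreaRect(q))))
p,d,K,T=load("side0"); P=cloud(d,K,T)
m=(p.max(2)<45)&(abs(P[...,2]-4)<10); m=cv2.morphologyEx(m.astype('u1'),cv2.MORPH_OPEN,np.ones((3,3)))
n,l,s,ce=cv2.connectedComponentsWithStats(m); i=1+np.argmax(s[1:,4])
c=cv2.findContours((l==i).astype('u1'),0,1)[0][0]; q=np.array([onplane(*x,4,K,T)[:2] for x in c[:,0]],'f4'); print("side",cv2.minAreaRect(q),"\n",np.round(cv2.boxPoints(cv2.minAreaRect(q))))
print("bottle",onplane(317,222,98,K,T),onplane(317,246,2,K,T)); 
b=(P[...,2]>20)&(P[...,2]<110); v,u=np.mgrid[:480,:640]; b&=(abs(u-317)<9)&(v>218)&(v<246); print(np.nanmedian(P[b],0),np.nanmin(P[b],0),np.nanmax(P[b],0))
# blue sealer extents
hsv=cv2.cvtColor(p,cv2.COLOR_RGB2HSV); s=(hsv[...,0]>90)&(hsv[...,0]<115)&(hsv[...,1]>90)&(P[...,2]>15)&(P[...,2]<200)&(u>255)&(u<390)&(v>215)&(v<325)
q=P[s]; print("sealer z",np.percentile(q[:,2],[50,95,99.5]),np.round(cv2.boxPoints(cv2.minAreaRect(q[:,:2].astype('f4')))))
```

```text
t 5.67 [ 430.8 -417.   437.1] [-3.14   0.     0.677] F [-0.1  0.3  0.3] op 0.752 g 0.0
shift [0.467 0.103 0.381] turn [-0.0002 -0.0001 -0.0956]
[ 250  270   63   50 1905] ((434.89593505859375, 27.96625518798828), (178.95965576171875, 176.9385528564453), 77.52877807617188) 
 [[329. -40.]
 [502. -79.]
 [541.  96.]
 [368. 134.]]
side ((432.899658203125, 30.91797637939453), (178.5866241455078, 169.53118896484375), 77.0431137084961) 
 [[330. -37.]
 [495. -75.]
 [536.  99.]
 [370. 137.]]
bottle [ 503.99404649 -128.50205394   98.        ] [ 504.51840566 -126.12681677    2.        ]
[ 503.28954702 -128.36524555   57.59173434] [ 485.10578467 -147.96440711   20.3449387 ] [ 514.70299387 -116.1869144    99.29757614]
sealer z [ 68.89314688 115.72935915 117.60599099] [[ 489.  158.]
 [ 499. -201.]
 [ 641. -197.]
 [ 630.  162.]]
```

>>> {"api": "arm_command", "payload": {
  "rows": [
    [[0.2,0.05,0,0,0,-0.02,0.2],[0.4,0.1,0,0,0,-0.04,0.2],[0.467,0.103,0,0,0,-0.06,0.2],[0.467,0.103,0,0,0,-0.08,0.2],[0.467,0.103,0,0,0,-0.0956,0.2],[0.467,0.103,0.1,0,0,-0.0956,0.2],[0.467,0.103,0.2,0,0,-0.0956,0.2],[0.467,0.103,0.3,0,0,-0.0956,0.2],[0.467,0.103,0.38,0,0,-0.0956,0.2],[0.467,0.103,0.38,0,0,-0.0956,0.2]]
  ]
}}

```text
t: 6.5
eef_pos: [494.9, -384.9, 378.8]
tcp_rot: [-3.138, -0.002, 1.278]
ft_force: [0.0, 0.1, 0.2]
opening: 0.599
grip_force: 0.0
```

>>> {"api": "arm_command", "payload": {
  "rows": [
    [[0,0,0,0,0,0,-1],[0,0,0,0,0,0,-1],[0,0,0,0,0,0,-1],[0,0,0,0,0,0,-1],[0,0,0,0,0,0,-1],[0,0,0,0,0,0,-1],[0,0,0,0,0,0,-1],[0,0,0,0,0,0,-1],[0,0,0,0,0,0,-1],[0,0,0,0,0,0,-1]]
  ]
}}

```text
t: 7.33
eef_pos: [495.3, -386.1, 380.9]
tcp_rot: [3.141, 0.0, 1.277]
ft_force: [-1.5, 0.4, 2.5]
opening: 0.171
grip_force: 29.9
```

>>> {"api": "arm_command", "payload": {
  "rows": [
    [[0,0,-0.02,0,0,0,-1],[0,0,-0.06,0,0,0,-1],[0,0,-0.12,0,0,0,-1],[0,0,-0.18,0,0,0,-1],[0,0,-0.25,0,0,0,-1],[0,0,-0.32,0,0,0,-1],[0,0,-0.38,0,0,0,-1],[0,0,-0.43,0,0,0,-1],[0,0,-0.45,0,0,0,-1],[0,0,-0.45,0,0,0,-1]]
  ]
}}

```text
t: 8.17
eef_pos: [495.3, -386.0, 449.2]
tcp_rot: [3.14, 0.001, 1.277]
ft_force: [0.2, 1.1, -3.0]
opening: 0.172
grip_force: 29.9
```

Run:
```python
from h import *
st(); go([415,-230,448]); go([434,28,448]); print(state()["joints"]); p,d,K,T=grab("side","s2")
cv2.imwrite("pics/c2.png",cv2.resize(p[60:300,140:460,::-1],None,fx=2,fy=2))
```

```text
t 8.17 [ 495.3 -386.   449.2] [3.140e+00 1.000e-03 1.277e+00] F [ 0.2  1.1 -3. ] op 0.172 g 29.9
shift [ 0.84  -0.813  0.006] turn [0.0002 0.0001 0.    ]
shift [ 2.524 -1.19   0.005] turn [0.0002 0.0001 0.    ]
[-7.67069690e-01  4.56492317e-01  1.49426153e+00 -4.86348151e-05
  1.18945650e+00 -4.73594420e-01]
```

View pics/c2.png

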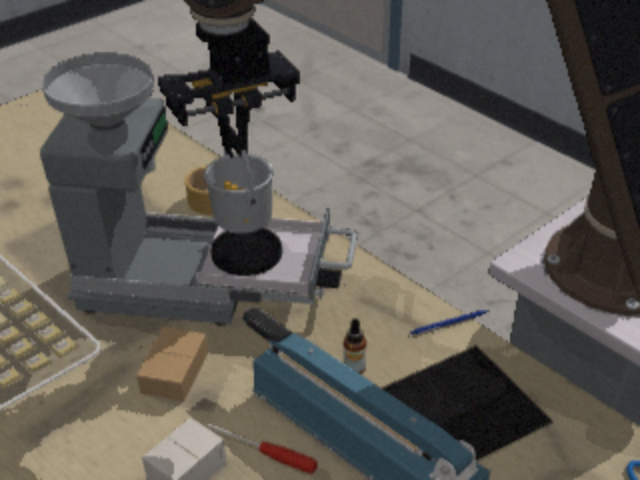

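The side view shows the pail hanging upright and clear of the collar at (240,190) in the crop. The bottle is standing at (354,345) in the crop and the mat is free.

>>> {"api": "arm_command", "payload": {
  "rows": [
    [[0.05,-0.05,0,0,0,0,-1],[0.14,-0.14,0,0,0,0,-1],[0.25,-0.25,0,0,0,0,-1],[0.37,-0.36,0,0,0,0,-1],[0.49,-0.48,0,0,0,0,-1],[0.61,-0.59,0,0,0,0,-1],[0.72,-0.7,0,0,0,0,-1],[0.79,-0.77,0,0,0,0,-1],[0.84,-0.81,0,0,0,0,-1]]
  ]
}}

```text
t: 8.97
eef_pos: [414.2, -228.4, 448.0]
tcp_rot: [-3.141, -0.0, 1.278]
ft_force: [-0.0, -0.3, -1.4]
opening: 0.166
grip_force: 29.9
```

>>> {"api": "arm_command", "payload": {
  "rows": [
    [[0.06,-0.02,0,0,0,0,-1],[0.16,-0.05,0,0,0,0,-1],[0.28,-0.08,0,0,0,0,-1],[0.4,-0.12,0,0,0,0,-1],[0.52,-0.16,0,0,0,0,-1],[0.64,-0.19,0,0,0,0,-1],[0.75,-0.22,0,0,0,0,-1],[0.83,-0.24,0,0,0,0,-1],[0.86,-0.25,0,0,0,0,-1]]
  ]
}}

```text
t: 9.72
eef_pos: [417.1, -94.6, 448.1]
tcp_rot: [-3.141, -0.0, 1.278]
ft_force: [-0.1, -0.3, -2.6]
opening: 0.173
grip_force: 29.9
```

Run:
```python
from h import *
st(); go([434,28,449]); go([434,28,171+130+4])
```

```text
t 9.72 [417.1 -94.6 448.1] [-3.141 -0.     1.278] F [-0.1 -0.3 -2.6] op 0.173 g 29.9
shift [ 0.815 -0.128 -0.006] turn [-0. -0.  0.]
shift [ 0.815 -0.128  0.954] turn [-0. -0.  0.]
```

>>> {"api": "arm_command", "payload": {
  "rows": [
    [[0.1,-0.02,0,0,0,0,-1],[0.22,-0.04,0,0,0,0,-1],[0.36,-0.06,0,0,0,0,-1],[0.5,-0.08,0,0,0,0,-1],[0.64,-0.1,0,0,0,0,-1],[0.75,-0.12,0,0,0,0,-1],[0.815,-0.128,0,0,0,0,-1],[0.815,-0.128,0.05,0,0,0,-1],[0.815,-0.128,0.15,0,0,0,-1],[0.815,-0.128,0.25,0,0,0,-1]]
  ]
}}

```text
t: 10.55
eef_pos: [433.9, 26.1, 410.0]
tcp_rot: [3.141, 0.0, 1.278]
ft_force: [-0.2, 0.1, -2.2]
opening: 0.17
grip_force: 29.9
```

>>> {"api": "arm_command", "payload": {
  "rows": [
    [[0,0,0.12,0,0,0,-1],[0,0,0.24,0,0,0,-1],[0,0,0.36,0,0,0,-1],[0,0,0.46,0,0,0,-1],[0,0,0.54,0,0,0,-1],[0,0,0.6,0,0,0,-1],[0,0,0.64,0,0,0,-1],[0,0,0.64,0,0,0,-1],[0,0,0.64,0,0,0,-1]]
  ]
}}

```text
t: 11.3
eef_pos: [434.1, 26.1, 314.5]
tcp_rot: [-3.141, 0.0, 1.277]
ft_force: [0.2, 0.2, -2.2]
opening: 0.178
grip_force: 29.9
```

Run:
```python
from h import *
st(); p,d,K,T=grab("side","s3")
cv2.imwrite("pics/c3.png",cv2.resize(p[160:340,280:480,::-1],None,fx=3,fy=3))
```

```text
t 11.30 [434.1  26.1 314.5] [-3.141  0.     1.277] F [ 0.2  0.2 -2.2] op 0.178 g 29.9
```

View pics/c3.png

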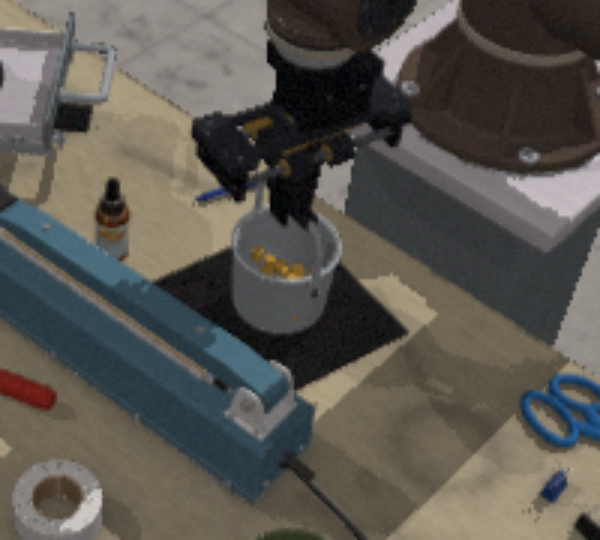

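The pail is upright above the middle of the mat, at (285,275) in the crop, and the bottle is untouched at (113,225) in the crop. I'm lowering gently now.

>>> {"api": "arm_command", "payload": {
  "rows": [
    [[0,0,0.01,0,0,0,-1],[0,0,0.02,0,0,0,-1],[0,0,0.03,0,0,0,-1],[0,0,0.035,0,0,0,-1],[0,0,0.04,0,0,0,-1],[0,0,0.045,0,0,0,-1],[0,0,0.045,0,0,0,-1],[0,0,0.045,0,0,0,-1]]
  ]
}}

```text
t: 12.02
eef_pos: [433.9, 26.6, 307.9]
tcp_rot: [3.142, 0.0, 1.277]
ft_force: [0.2, 0.6, -3.0]
opening: 0.172
grip_force: 29.9
```

>>> {"api": "arm_command", "payload": {
  "rows": [
    [[0,0,0.004,0,0,0,-1],[0,0,0.008,0,0,0,-1],[0,0,0.012,0,0,0,-1],[0,0,0.012,0,0,0,-1]]
  ]
}}

```text
t: 12.35
eef_pos: [433.9, 26.6, 306.1]
tcp_rot: [-3.142, 0.0, 1.277]
ft_force: [0.4, -0.8, -1.7]
opening: 0.175
grip_force: 29.9
```

>>> {"api": "arm_command", "payload": {
  "rows": [
    [[0,0,0.004,0,0,0,-1],[0,0,0.008,0,0,0,-1],[0,0,0.01,0,0,0,-1],[0,0,0.01,0,0,0,-1]]
  ]
}}

```text
t: 12.68
eef_pos: [433.6, 26.7, 305.8]
tcp_rot: [3.141, -0.0, 1.277]
ft_force: [-6.6, 1.4, 20.2]
opening: 0.171
grip_force: 29.9
```

>>> {"api": "arm_command", "payload": {
  "rows": [
    [[0,0,-0.005,0,0,0,-1],[0,0,-0.008,0,0,0,-1],[0,0,-0.008,0,0,0,0],[0,0,-0.008,0,0,0,0],[0,0,-0.008,0,0,0,0],[0,0,-0.008,0,0,0,0],[0,0,-0.1,0,0,0,0],[0,0,-0.25,0,0,0,0],[0,0,-0.5,0,0,0,0],[0,0,-0.75,0,0,0,0]]
  ]
}}

```text
t: 13.52
eef_pos: [433.8, 26.6, 418.0]
tcp_rot: [-3.139, 0.001, 1.277]
ft_force: [-0.5, -0.5, 1.1]
opening: 0.496
grip_force: 0.0
```

Run:
```python
from h import *
st(); ex=np.array([.627,-.779]); ey=np.array([.779,.627])
p,d,K,T=load("w3"); P=cloud(d,K,T)
# pad at present: two views w2,w3 ; mask near tray pad, plane z 93
for tag,(u0,u1,v0,v1) in dict(w2=(322,372,104,166),w3=(156,200,46,108)).items():
    p,d,K,T=load(tag); P=cloud(d,K,T); m=(p.max(2)<60)&(abs(P[...,2]-93)<6); b=np.zeros_like(m); b[v0:v1,u0:u1]=1; m&=b
    r=cv2.minAreaRect(np.argwhere(m)[:,::-1].astype('f4')); c=np.array([onplane(*q,93,K,T)[:2] for q in cv2.boxPoints(r)])
    print(tag,"pad",c.mean(0),np.linalg.norm(np.diff(c,axis=0),axis=1),"z",np.median(P[...,2][m]))
p,d,K,T=grab("side","s4"); P=cloud(d,K,T); v,u=np.mgrid[:480,:640]
m=(abs(P[...,2]-83)<4)&(abs(P[...,0]-434)<70)&(abs(P[...,1]-27)<70); q=P[m][:,:2].astype('f4'); print("rim",len(q),cv2.minEnclosingCircle(q))
cv2.imwrite("pics/c4.png",cv2.resize(p[120:340,220:480,::-1],None,fx=2.5,fy=2.5))
```

```text
t 13.52 [433.8  26.6 418. ] [-3.139e+00  1.000e-03  1.277e+00] F [-0.5 -0.5  1.1] op 0.496 g 0.0
w2 pad [ 453.29296317 -237.75416742] [32.29043148 37.96456682 33.33736571] z 92.75803765235128
w3 pad [ 452.52748864 -237.37442409] [30.06225373 39.90327595 31.06695414] z 92.98998126121512
rim 161 ((433.0494689941406, 30.772069931030273), 52.51986312866211)
```

View pics/c4.png

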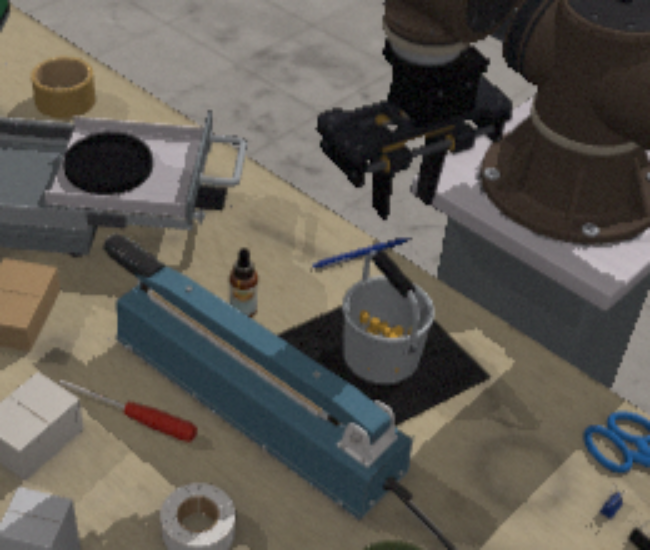

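The pail stands alone near the middle of the mat with the gripper clear, and the bottle is upright. Next is the release.

>>> {"api": "arm_command", "payload": {
  "rows": [
    [[-0.1,0.02,0,0,0,0,-1],[-0.3,0.05,0,0,0,0,-1],[-0.5,0.1,0,0,0,0,-1],[-0.7,0.14,0,0,0,0,-1],[-0.9,0.18,0,0,0,0,-1],[-1,0.2,0,0,0,0,-1],[-1,0.2,0,0,0,0,-1]]
  ]
}}

```text
t: 14.15
eef_pos: [419.1, -128.0, 417.1]
tcp_rot: [3.141, 0.0, 1.274]
ft_force: [0.3, -0.5, -0.7]
opening: 0.064
grip_force: 0.0
```

Run:
```python
from h import *
st(); go([455.5,-240.6,400],.678); go([455.5,-240.6,300],.678)
```

```text
t 14.15 [ 419.1 -128.   417.1] [3.141 0.    1.274] F [ 0.3 -0.5 -0.7] op 0.064 g 0.0
shift [-0.647  0.451  0.114] turn [0.0001 0.0001 0.0949]
shift [-0.647  0.451  0.781] turn [0.0001 0.0001 0.0949]
```

>>> {"api": "arm_command", "payload": {
  "rows": [
    [[-0.15,0.1,0,0,0,0.018,-1],[-0.32,0.22,0.05,0,0,0.036,-1],[-0.48,0.34,0.11,0,0,0.054,-1],[-0.6,0.42,0.11,0,0,0.072,-1],[-0.647,0.45,0.15,0,0,0.09,-1],[-0.647,0.45,0.3,0,0,0.095,-1],[-0.647,0.45,0.5,0,0,0.095,-1],[-0.647,0.45,0.67,0,0,0.095,-1],[-0.647,0.45,0.78,0,0,0.095,-1],[-0.647,0.45,0.78,0,0,0.095,-1]]
  ]
}}

```text
t: 14.98
eef_pos: [455.6, -237.1, 297.3]
tcp_rot: [-3.137, 0.001, 0.681]
ft_force: [0.1, -0.1, -0.4]
opening: 0.004
grip_force: 0.0
```

Run:
```python
from h import *
st(); go([455.5,-240.6,284],.678); go([455.5,-240.6,275.5],.678); p,d,K,T=grab("wrist","w5"); cv2.imwrite("pics/c5.png",p[:,:,::-1])
```

```text
t 14.98 [ 455.6 -237.1  297.3] [-3.137e+00  1.000e-03  6.810e-01] F [ 0.1 -0.1 -0.4] op 0.004 g 0.0
shift [-0.015  0.018  0.088] turn [-0.0008  0.0002  0.0004]
shift [-0.015  0.019  0.145] turn [-0.0008  0.0002  0.0004]
```

View pics/c5.png

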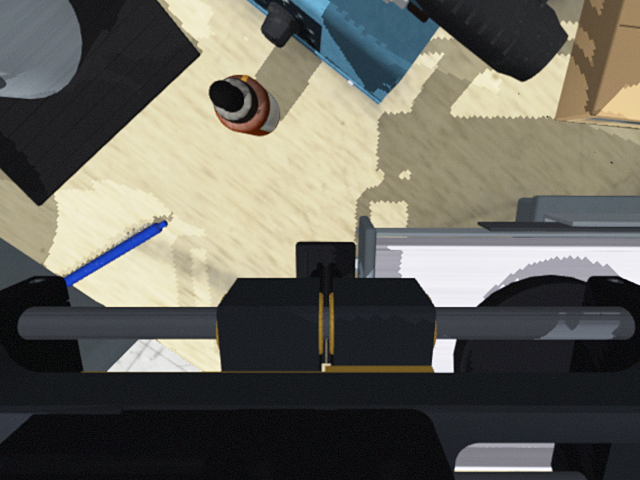

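The wrist view shows the closed fingers over the pad at u≈325, with the pad at 296–355 and the panel at about 360. That is well centred, so I'm pressing now.

>>> {"api": "arm_command", "payload": {
  "rows": [
    [[-0.01,0.01,0.04,0,0,0,-1],[-0.01,0.01,0.08,0,0,0,-1],[-0.01,0.01,0.1,0,0,0,-1],[-0.01,0.01,0.12,0,0,0,-1],[-0.01,0.01,0.14,0,0,0,-1],[-0.01,0.01,0.15,0,0,0,-1],[-0.01,0.01,0.15,0,0,0,-1],[-0.01,0.01,0.15,0,0,0,-1]]
  ]
}}

```text
t: 15.7
eef_pos: [455.6, -240.2, 277.9]
tcp_rot: [3.141, -0.0, 0.68]
ft_force: [0.2, 1.4, 3.6]
opening: 0.008
grip_force: 2.0
```

>>> {"api": "arm_command", "payload": {
  "rows": [
    [[0,0,0.01,0,0,0,-1],[0,0,0.02,0,0,0,-1],[0,0,0.027,0,0,0,-1],[0,0,0.027,0,0,0,-1],[0,0,0.027,0,0,0,-1]]
  ]
}}

```text
t: 16.12
eef_pos: [455.7, -240.2, 273.7]
tcp_rot: [3.141, -0.0, 0.68]
ft_force: [0.0, 1.6, 5.1]
opening: 0.005
grip_force: 2.8
```

>>> {"api": "arm_command", "payload": {
  "rows": [
    [[0,0.03,0,0,0,0,-1],[0,0.06,0,0,0,0,-1],[0,0.09,0,0,0,0,-1],[0,0.13,0,0,0,0,-1],[0,0.17,0,0,0,0,-1],[0,0.21,0,0,0,0,-1],[0,0.25,0,0,0,0,-1],[0,0.29,0,0,0,0,-1],[0,0.33,0,0,0,0,-1]]
  ]
}}

```text
t: 16.87
eef_pos: [486.8, -278.8, 273.6]
tcp_rot: [-3.141, 0.0, 0.68]
ft_force: [-1.0, 1.2, 5.7]
opening: 0.005
grip_force: 2.8
```

>>> {"api": "arm_command", "payload": {
  "rows": [
    [[0,0.06,0,0,0,0,-1],[0,0.12,0,0,0,0,-1],[0,0.18,0,0,0,0,-1],[0,0.24,0,0,0,0,-1],[0,0.3,0,0,0,0,-1],[0,0.35,0,0,0,0,-1],[0,0.39,0,0,0,0,-1],[0,0.41,0,0,0,0,-1],[0,0.41,0,0,0,0,-1]]
  ]
}}

```text
t: 17.62
eef_pos: [525.7, -327.1, 273.7]
tcp_rot: [3.14, 0.0, 0.68]
ft_force: [-0.1, -1.3, 5.0]
opening: 0.002
grip_force: 2.8
```

>>> {"api": "arm_command", "payload": {
  "rows": [
    [[0,0.01,0,0,0,0,-1],[0,0.02,0,0,0,0,-1],[0,0.03,0,0,0,0,-1],[0,0.04,0,0,0,0,-1],[0,0.04,0,0,0,0,-1]]
  ]
}}

```text
t: 18.03
eef_pos: [529.0, -331.1, 273.5]
tcp_rot: [-3.14, 0.0, 0.68]
ft_force: [-2.0, 2.0, 5.7]
opening: 0.003
grip_force: 2.8
```

>>> {"api": "arm_command", "payload": {
  "rows": [
    [[0,0.01,0,0,0,0,-1],[0,0.02,0,0,0,0,-1],[0,0.03,0,0,0,0,-1],[0,0.04,0,0,0,0,-1],[0,0.04,0,0,0,0,-1]]
  ]
}}

```text
t: 18.45
eef_pos: [532.7, -335.6, 273.4]
tcp_rot: [-3.14, 0.0, 0.68]
ft_force: [-1.6, 2.6, 5.0]
opening: 0.006
grip_force: 3.1
```

>>> {"api": "arm_command", "payload": {
  "rows": [
    [[0,0.01,0,0,0,0,-1],[0,0.02,0,0,0,0,-1],[0,0.03,0,0,0,0,-1],[0,0.03,0,0,0,0,-1]]
  ]
}}

```text
t: 18.78
eef_pos: [534.2, -337.0, 273.3]
tcp_rot: [-3.13, 0.002, 0.681]
ft_force: [-16.1, 21.0, 18.3]
opening: 0.003
grip_force: 15.4
```

>>> {"api": "arm_command", "payload": {
  "rows": [
    [[0,-0.008,-0.02,0,0,0,-1],[0,-0.008,-0.05,0,0,0,-1],[0,-0.01,-0.1,0,0,0,-1],[0,-0.02,-0.2,0,0,0,-1],[0,-0.05,-0.4,0,0,0,-1],[0,-0.2,-0.7,0,0,0,-1],[0,-0.4,-0.95,0,0,0,-1],[0,-0.4,-1,0,0,0,-1],[0,-0.4,-1,0,0,0,-1]]
  ]
}}

```text
t: 19.53
eef_pos: [497.2, -291.5, 428.1]
tcp_rot: [3.135, -0.001, 0.681]
ft_force: [0.1, -0.3, 0.3]
opening: 0.007
grip_force: 0.0
```

Run:
```python
from h import *
st(); ex=np.array([.627,-.779])
def panel(tag,box):
    p,d,K,T=load(tag); P=cloud(d,K,T); v0,v1,u0,u1=box; m=np.zeros(d.shape,bool); m[v0:v1,u0:u1]=1; m&=(P[...,2]>103)&(P[...,2]<112)
    return m.sum(),np.percentile(P[m][:,:2]@ex,[5,25,50])
print("home0",panel("w1",(70,295,380,412)))
p,d,K,T=grab("wrist","w6"); P=cloud(d,K,T)
m=(P[...,2]>103)&(P[...,2]<112)&(np.arange(480)[:,None]<260)&(abs(P[...,:2]@ex-606)<30); print("now",m.sum(),np.percentile(P[m][:,:2]@ex,[5,25,50]) if m.any() else 0)
m=(P[...,2]>85)&(P[...,2]<92)&(abs(P[...,:2]@ex-560)<20); print("bar",m.sum(),np.percentile(P[m][:,:2]@ex,[5,50,95]) if m.any() else 0, "bar0",np.array([447.3,-357.5])@ex)
p,d,K,T=grab("side","s6"); p0=load("side0")[0]
cv2.imwrite("pics/c6.png",np.vstack([cv2.resize(a[130:280,180:440,::-1],None,fx=2,fy=2) for a in(p0,p)]))
```

```text
t 19.53 [ 497.2 -291.5  428.1] [ 3.135e+00 -1.000e-03  6.810e-01] F [ 0.1 -0.3  0.3] op 0.007 g 0.0
home0 (np.int64(1874), array([603.90050844, 604.6667795 , 606.21552842]))
now 485 [603.85779952 604.55679959 606.12350774]
bar 454 [556.17674236 567.59896499 578.49366644] bar0 558.9496
```

View pics/c6.png

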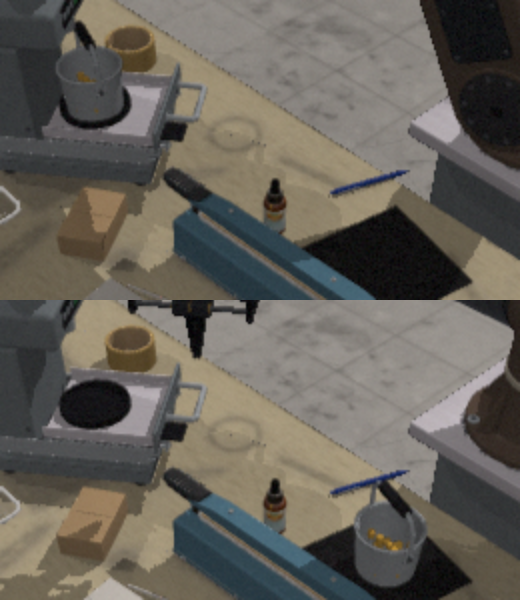

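The before and after views match: the panel is within 0.1 mm of its starting position and the tray is empty. The bottle and box haven't moved, and the pail stands on the mat, so I'm handing in.

```bash
python3 -c "
from cell import *
print(job_done())"
```

```text
the job is handed in; nothing more can be done
None
```

The pail is upright on the mat in front of the sealer and the empty tray is fully home (panel within 0.1 mm of where it started); the bottle and box stayed put, I saw no contact with the tape roll, and the job was handed in at about 19.6 s.

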